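# Nest the display risers in the stock tray

### The job

Pack the four plywood display risers away as one nested set in the low, empty brown tray: stand the smallest upright in the middle of the tray, lengthwise along it, then set the next size over it, then the next, and the largest last, each with its feet on the tray's floor and centred and square on the one inside it. Set each one down rather than dropping it, and leave the other things on the counter where they are.

Things in the scene. Friction and masses are not known exactly. Their poses are not given: they have to be found in the camera images.
- riser_80_top (a point): smallest riser: pale plywood bridge standing upright, top board on two legs, open underneath, front and back; 80 mm long, 50 mm deep, 45 mm tall, boards 9 mm thick (inside 62 wide, 36 high), 56 g. Point: centre of the top board, mid-thickness, 40.5 mm above the feet; x along its length, y across its depth, z up. Pinch the top board across its depth.
- riser_120_top (a point): second-smallest riser: pale plywood bridge standing upright, top board on two legs, open underneath, front and back; 120 mm long, 50 mm deep, 70 mm tall, boards 9 mm thick (inside 102 wide, 61 high), 89 g. Point: centre of the top board, mid-thickness, 65.5 mm above the feet; x along its length, y across its depth, z up. Pinch the top board across its depth.
- riser_160_top (a point): second-largest riser: pale plywood bridge standing upright, top board on two legs, open underneath, front and back; 160 mm long, 50 mm deep, 95 mm tall, boards 9 mm thick (inside 142 wide, 86 high), 122 g. Point: centre of the top board, mid-thickness, 90.5 mm above the feet; x along its length, y across its depth, z up. Pinch the top board across its depth.
- riser_200_top (a point): largest riser: pale plywood bridge standing upright, top board on two legs, open underneath, front and back; 200 mm long, 50 mm deep, 120 mm tall, boards 9 mm thick (inside 182 wide, 111 high), 155 g. Point: centre of the top board, mid-thickness, 115.5 mm above the feet; x along its length, y across its depth, z up. Pinch the top board across its depth.
- tray_in (a point): low, empty brown cardboard stock tray, fixed to the counter, 280 mm long, 160 mm wide, 30 mm high outside, walls and floor 4 mm thick. The point is the centre of its inner floor (4 mm above the counter); x along its length, y across, z up.
- bar_handle: bystander: steel bar handle for a cupboard lying flat, 136 mm long, 32 mm wide, 12 mm high; origin under its middle, x along the bar
- hinge: bystander: steel cabinet hinge lying flat, 92 mm long, 30 mm wide, 14 mm high; origin underneath near its middle, x along it
- bit_set: bystander: black holder with six short blue driver bits, 78 x 22 mm, 12 mm high; origin under its middle
- tape: bystander: black and yellow tape measure standing on edge, about 80 x 35 mm, 60 mm high; origin under its middle
- screw_tub: bystander: small clear tub of screws with a black lid, 52 mm across, 62 mm high; origin under its middle
Things that resemble listed ones, but are neither listed nor needed, are in the scene too. What is shaped like the part that bears riser_200_top but red is not meant. What is shaped like the part that bears riser_80_top but turquoise is not meant.

How it is judged (in metres and radians):
On the way, in this order (a step that is already met when the one before it is completed fails the run):
1. the smallest riser stands in the middle of the tray, lengthwise, let go (z of riser_80_top in the frame of tray_in between 0.0365 and 0.0445 m and angle between riser_80_top's own z axis and vertical below 0.05 rad and horizontal distance between riser_80_top and tray_in below 0.015 m and angle between the x axis of riser_80_top and the x axis of tray_in, either way round below 0.17 rad and contact force between the fingers and riser_80 below 0.2 N), for 0.2 s.
2. the second-smallest riser stands over the smallest, feet on the tray's floor, let go (z of riser_80_top in the frame of tray_in between 0.0365 and 0.0445 m and angle between each of riser_80_top, riser_120_top's own z axis and vertical below 0.05 rad and horizontal distance between riser_80_top and tray_in below 0.015 m and angle between the x axis of riser_80_top and the x axis of tray_in, either way round below 0.17 rad and z of riser_120_top in the frame of tray_in between 0.0615 and 0.0695 m and horizontal distance between riser_120_top and riser_80_top below 0.013 m and angle between the x axis of riser_120_top and the x axis of riser_80_top, either way round below 0.17 rad and contact force between the fingers and riser_120 below 0.2 N), for 0.2 s.
3. the second-largest riser stands over the second-smallest, feet on the tray's floor, let go (z of riser_80_top in the frame of tray_in between 0.0365 and 0.0445 m and angle between each of riser_80_top, riser_120_top, riser_160_top's own z axis and vertical below 0.05 rad and horizontal distance between riser_80_top and tray_in below 0.015 m and angle between the x axis of riser_80_top and the x axis of tray_in, either way round below 0.17 rad and z of riser_120_top in the frame of tray_in between 0.0615 and 0.0695 m and horizontal distance between riser_120_top and riser_80_top below 0.013 m and angle between the x axis of riser_120_top and the x axis of riser_80_top, either way round below 0.17 rad and z of riser_160_top in the frame of tray_in between 0.0865 and 0.0945 m and horizontal distance between riser_160_top and riser_120_top below 0.013 m and angle between the x axis of riser_160_top and the x axis of riser_120_top, either way round below 0.17 rad and contact force between the fingers and riser_160 below 0.2 N), for 0.2 s.
4. the largest riser stands over the second-largest, feet on the tray's floor, let go (z of riser_80_top in the frame of tray_in between 0.0365 and 0.0445 m and angle between each of riser_80_top, riser_120_top, riser_160_top, riser_200_top's own z axis and vertical below 0.05 rad and horizontal distance between riser_80_top and tray_in below 0.015 m and angle between the x axis of riser_80_top and the x axis of tray_in, either way round below 0.17 rad and z of riser_120_top in the frame of tray_in between 0.0615 and 0.0695 m and horizontal distance between riser_120_top and riser_80_top below 0.013 m and angle between the x axis of riser_120_top and the x axis of riser_80_top, either way round below 0.17 rad and z of riser_160_top in the frame of tray_in between 0.0865 and 0.0945 m and horizontal distance between riser_160_top and riser_120_top below 0.013 m and angle between the x axis of riser_160_top and the x axis of riser_120_top, either way round below 0.17 rad and z of riser_200_top in the frame of tray_in between 0.1115 and 0.1195 m and horizontal distance between riser_200_top and riser_160_top below 0.013 m and angle between the x axis of riser_200_top and the x axis of riser_160_top, either way round below 0.17 rad and contact force between the fingers and riser_200 below 0.2 N), for 0.2 s.
At the end, for the whole second after the job is handed in: All four stand upright (0.05 rad), feet on the tray floor (4 mm), released, at rest: the smallest within 15 mm of the tray middle and 0.17 rad of its length; each larger one over the next smaller, centred within 13 mm, square within 0.17 rad (all of step 4 and linear speed of each of riser_80, riser_120, riser_160, riser_200 below 0.02 m/s and angular speed of each of riser_80, riser_120, riser_160, riser_200 below 0.1 rad/s and contact force between the fingers and riser_80 below 0.2 N and contact force between the fingers and riser_120 below 0.2 N and contact force between the fingers and riser_160 below 0.2 N); the robot touches nothing.
It fails at once if a bystander (bar handle, hinge, bit set, tape measure, screw tub) is shifted by more than 20 mm (distance of any of bar_handle, hinge, bit_set, tape, screw_tub from where it was at the start of the episode above 0.02 m).
It fails at once if a riser is dropped or thrown (moves faster than 0.6 m/s while not held) ((linear speed of riser_80 above 0.6 m/s and contact force between the fingers and riser_80 below 0.2 N) or (linear speed of riser_120 above 0.6 m/s and contact force between the fingers and riser_120 below 0.2 N) or (linear speed of riser_160 above 0.6 m/s and contact force between the fingers and riser_160 below 0.2 N) or (linear speed of riser_200 above 0.6 m/s and contact force between the fingers and riser_200 below 0.2 N)).
It also fails if it takes over 120 s, if anything falls off the work surface, if the arm or the gripper's body presses on something with over 40 N, if the wrist force passes 120 N, or if a joint passes its speed limit or range.

### The arm

A 6-joint arm with a two-finger parallel gripper is mounted at the origin on the work surface. World frame = base frame: x ahead of the robot, y to its left, z up, the work surface at z = 0. Lengths are in mm, angles in rad, forces in N, time in s.
With the tool pointing down it reaches from about 300 to 775 mm from the base axis. Payload 14.6 kg.
Tool frame: the origin (TCP) lies at the very end of the fingers, on their centre line; the grasp point (between the pads) lies 19 mm behind it; z points along the fingers, y is the line along which they close (so a half turn about z gives the same grasp; the last joint's range is limited). The gripper opens to 94 mm and grips with 3 to 60 N. Pads are 16 mm wide; open, the fingers measure 119 mm over their backs; the gripper's body (75 mm by 177 mm) begins 78 mm behind the grasp point.
Start: joints at [1.2, 0.3, 1.521, -0, 1.321, -0.067], TCP at [164.529, 524.804, 205.446] pointing down, gripper open.
Joint ranges: [-3.03, 3.03], [-0.79, 2.21], [0.23, 2.52], [-1.04, 4.18], [0, 3.07], [-2.55, 2.55]. Speed limits (rad/s): [2.22, 2.22, 2.57, 3.14, 3.14, 3.14].

### API

Orientations are given as [roll, pitch, yaw] about the fixed x, y, z axes, in that order (R = Rz(yaw) Ry(pitch) Rx(roll)).
In Python, from cell import manip, eyes, ticket gives the robot as it stands. The module is installed in compiled form; this text tells all that it offers.
- The arm moves only by the tool arm_command, never from a script. Its argument "plan" is a list of rows, each a list of 5 numbers: the opening, from -1 (shut) to 1 (fully open), then the shift along the tool's x, y, z in m, then the turn about the tool's z in rad. In form: [[jaw, dx, dy, dz, roll], ...]. A call has 1 to 20 rows; each row shifts and turns the commanded pose from where the row before left it, along the tool's axes as they then stand; what a row does not reach is not made up. A row lasts 1/8 s, in which the tool goes at most 62.5 mm and 10.7 degrees, less where a joint would pass 70% of its speed; a pose out of reach is approached as far as the arm can. A call is refused whole if a number of a shift passes 0.0625 or a number of a turn 0.188, either way. A call with a gripper value outside its range is refused whole. The fingers move at their own pace and stop on an object; "newtons" is the grip in N (left out, the last holds). Time passes only in rows, so rows that do not move let the fingers close. It gives the time, the measured TCP pose, the force, the opening and the grip force at its end, in the units of the state.
- manip.read_state(): the state, without advancing time (a new reading comes with each control period).
- eyes.camera(name): name is "scene" or "top" or "wrist"; returns a dict with "img" (480x640x3 uint8, blue, green, red), "z_map" (480x640 float32, mm along the optical axis (not along the pixel's ray), 0 where there is no reading), "fx", "fy", "cx", "cy" (pixels), "eye" and "orientation" of the camera in the world. Camera axes: x right, y down, z forward; pixel columns grow to the right and rows downward; lengths in mm; the calibration is good to about 2 mm. A picture is of the moment at which its call begins.
- ticket.sign_off(): hands the job in; it is judged then, once.
The state is a dict: "clock": time; "joints": joint angles; "qd": joint speeds; "effort": joint torques, N m; "eef_pos": TCP position; "eef_rot": TCP orientation; "wrist_force": force on the tool from outside, world axes, zero at the start; "moment": the same for the moment, N m; "finger_gap": finger opening in mm; "finger_force": force on a finger pad.
Only numpy, scipy, OpenCV 4.12 (cv2) and the standard library are available. Lean on these libraries where they do the work, as an engineer would, in place of code of your own. Each camera call takes 0.05 s, during which the arm holds its last target. There are 200 camera calls.

## Working session

There is one attempt and no reset: what is moved stays moved. The work goes in short steps, Python scripts to look and compute and a tool call to move; the robot and the scene stay as the last step left them, time stands still between calls to the robot, and variables do not carry over. Pictures are saved under pics/ and viewed, at most 14 in all, crops included, and the job is handed in when it is done.

Besides the shell and the picture viewer there is one more tool, called after "Request:" as name([rows], argument=value, ...), one row to a line, values as JSON. arm_command: Moves the arm, as the interface text tells. Its arguments: {"type":"object","properties":{"plan":{"type":"array"},"newtons":{"type":"number"}},"required":["plan"]}

```bash
mkdir -p pics
cat > h.py <<'E'
import numpy as np, cv2
from scipy.spatial.transform import Rotation as R
from cell import manip, eyes, ticket
def cloud(c):
    v,u=np.mgrid[0:480,0:640]; z=c["z_map"]
    p=np.dstack([(u-c["cx"])/c["fx"]*z,(v-c["cy"])/c["fy"]*z,z])
    o=np.array(c["orientation"]); M=o if o.shape==(3,3) else R.from_euler('xyz',o).as_matrix()
    return p@M.T+np.array(c["eye"])
E
python3 - <<'E'
from h import *
print(manip.read_state())
for n in ("top","scene"):
    c=eyes.camera(n); cv2.imwrite(f"pics/{n}0.png",c["img"]); np.savez(f"{n}0.npz",P=cloud(c),img=c["img"])
    print(n,c["eye"],c["orientation"],c["fx"],c["cx"],c["cy"])
E
```

```text
{'clock': 0.0, 'joints': array([ 1.20040129e+00,  3.00468528e-01,  1.52157239e+00, -2.47232790e-06,
        1.32069989e+00, -6.65838389e-02]), 'qd': array([-0.0006775 ,  0.0009956 , -0.0005004 ,  0.00045935, -0.00076221,
        0.00117555]), 'effort': array([-2.75605358e-03, -5.31795931e+01, -3.52746928e+01,  7.07147084e-02,
        2.43282382e-02, -1.09408475e-04]), 'eef_pos': array([164.43826426, 524.57095662, 204.89142067]), 'eef_rot': array([-3.14044689e+00, -7.40024076e-05,  2.83778203e+00]), 'wrist_force': array([ 0.00161967, -0.07822008, -0.00103191]), 'moment': array([ 0.00715445, -0.01128746, -0.03577808]), 'finger_force': 0.0, 'finger_gap': 94.04704645018616}
top [ 346.67905383   12.79128215 1447.75003393] [-3.06441099 -0.01519181 -1.57564125] 571.7081839493428 323.6000307088611 234.94974912593804
scene [1417.25453929  480.85786951 1055.00169457] [-2.30849981 -0.01323287  2.03431901] 616.8258424190097 329.901885124465 235.02234184981748
```

View pics/top0.png

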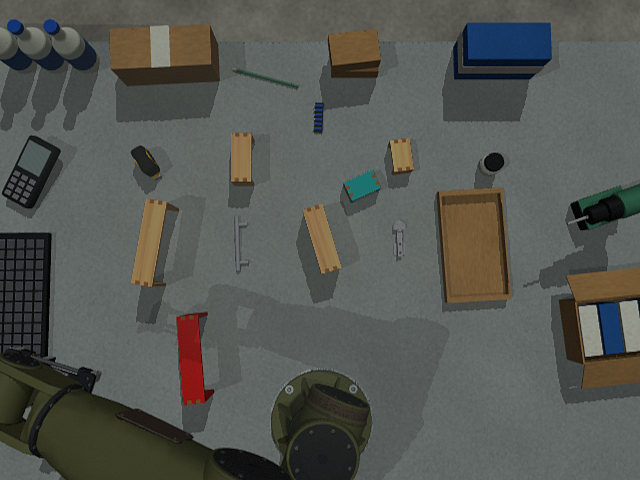

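View pics/scene0.png

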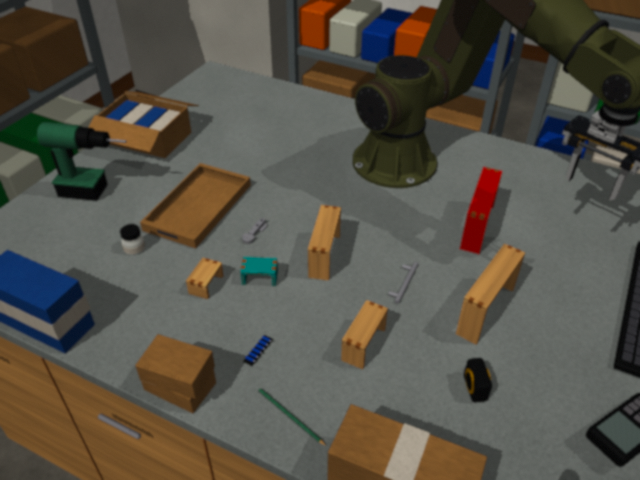

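Top view: pale plywood risers are at (151,243), (322,239), (241,158) and (401,155). The look-alikes are red (192,358) and turquoise (362,186). The empty tray is at (474,245). Next I measure them and check the ones in question in an enlarged crop.

```bash
cat >> h.py <<'E'
def rect(P,img,u,v,z0,z1,r=75,wood=True):
    b,g,rr=[img[...,i].astype(int) for i in range(3)]
    U=np.zeros(P.shape[:2],bool); U[max(0,v-r):v+r,max(0,u-r):u+r]=1
    m=U&(P[...,2]>z0)&(P[...,2]<z1)
    if wood: m&=(rr-b>40)
    n,l,s,c=cv2.connectedComponentsWithStats(m.astype(np.uint8))
    k=1+np.argmax(s[1:,4]); q=P[l==k]
    (cx,cy),(w,h),a=cv2.minAreaRect(q[:,:2].astype(np.float32))
    if w<h: w,h,a=h,w,a+90
    a=(a+90)%180-90
    return dict(c=(round(cx,1),round(cy,1)),size=(round(w),round(h)),deg=round(a,1),z=round(float(np.median(q[:,2])),1),mean=q[:,:2].mean(0).round(1),n=len(q))
E
python3 - <<'E'
from h import *
d=np.load("top0.npz");P,I=d["P"],d["img"]
for n,u,v,h in ((80,401,155,45),(120,241,158,70),(160,322,239,95),(200,151,243,120)): print(n,rect(P,I,u,v,h-8,h+8))
print("tray rim",rect(P,I,474,245,20,40)); print("floor",rect(P,I,474,245,-3,12))
print("counter",P[300,560],P[200,280])
for n,u,v in (("tape",146,162),("tub",491,162),("hinge",399,240),("bar",239,243),("bits",319,118),("turq",362,186),("red",192,358)): print(n,P[v,u].round())
a=cv2.resize(I[120:300,100:430],None,fx=2.4,fy=2.4,interpolation=cv2.INTER_CUBIC); cv2.imwrite("pics/crop.png",a)
E
```

```text
80 {'c': (655.4, -203.8), 'size': (79, 49), 'deg': 6.9, 'z': 44.5, 'mean': array([ 654.9, -204. ]), 'n': 619}
120 {'c': (645.4, 192.3), 'size': (121, 50), 'deg': 0.2, 'z': 68.6, 'mean': array([645.1, 193. ]), 'n': 961}
160 {'c': (443.8, -3.2), 'size': (159, 50), 'deg': 16.4, 'z': 94.0, 'mean': array([443.2,  -3.3]), 'n': 1367}
200 {'c': (434.8, 398.6), 'size': (199, 51), 'deg': -9.0, 'z': 118.5, 'mean': array([434.1, 398.4]), 'n': 1816}
tray rim {'c': (431.7, -385.7), 'size': (279, 162), 'deg': 3.2, 'z': 29.2, 'mean': array([ 424.4, -386.4]), 'n': 964}
floor {'c': (433.7, -388.6), 'size': (260, 148), 'deg': 3.6, 'z': 3.5, 'mean': array([ 427.9, -388.8]), 'n': 5309}
counter [ 291.28409799 -605.17767762    6.6112068 ] [548.03881351 100.85973299   1.98637319]
tape [636. 427.  54.]
tub [ 633. -423.   61.]
hinge [ 444. -199.   16.]
bar [438. 203.  11.]
bits [759.   1.   8.]
turq [ 577. -105.   43.]
red [168. 294. 118.]
```

View pics/crop.png

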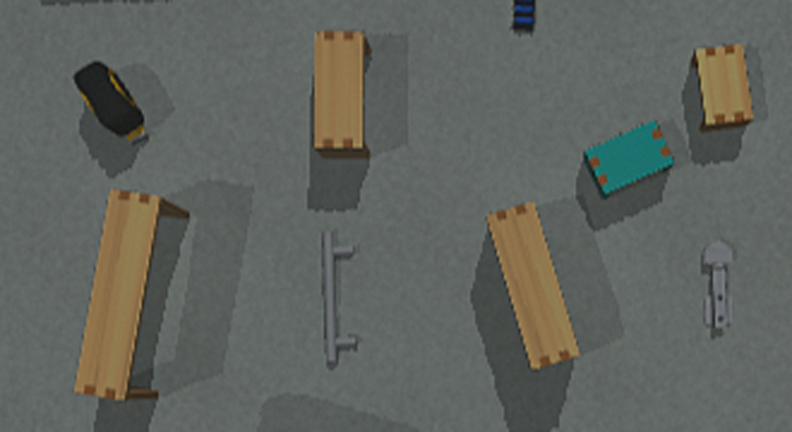

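All four candidates have pale plywood tops, and their measured sizes (79, 121, 159 and 199 mm) match the list. The red and turquoise ones are excluded. I start with the smallest riser.

Request:
arm_command([
  [0.8, -0.034, -0.027, 0, 0],
  [0.8, -0.034, -0.027, 0, 0],
  [0.8, -0.034, -0.027, 0, 0],
  [0.8, -0.034, -0.027, 0, 0],
  [0.8, -0.034, -0.027, 0, 0],
  [0.8, -0.034, -0.027, 0, 0],
  [0.8, -0.034, -0.027, 0, 0],
  [0.8, -0.034, -0.027, 0, 0],
  [0.8, -0.034, -0.027, 0, 0],
  [0.8, -0.034, -0.027, 0, 0],
  [0.8, -0.034, -0.027, 0, 0],
  [0.8, -0.034, -0.027, 0, 0],
  [0.8, -0.034, -0.027, 0, 0],
  [0.8, -0.034, -0.027, 0, 0],
  [0.8, -0.034, -0.027, 0, 0],
  [0.8, -0.034, -0.027, 0, 0],
  [0.8, 0, 0, 0, -0.141],
  [0.8, 0, 0, 0, -0.141],
  [0.8, 0, 0, 0, -0.141],
  [0.8, 0, 0, 0, 0],
], newtons=15)

```text
clock: 2.6
eef_pos: [554.3, -50.1, 205.2]
eef_rot: [3.141, -0.001, -3.023]
wrist_force: [0.2, -0.0, 0.4]
finger_gap: 84.4
finger_force: 0.0
```

```bash
cat >> h.py <<'E'
def go(x,y,z,deg):
    s=manip.read_state(); p=s["eef_pos"]; M=R.from_euler('xyz',s["eef_rot"]).as_matrix()
    d=M.T@(np.array([x,y,z])-p); psi=np.degrees(s["eef_rot"][2]); t=(psi-deg+180)%360-180
    print("t",round(s["clock"],2),"pos",p.round(1),"psi",round(psi,1),"q6",round(s["joints"][5],2),"gap",round(s["finger_gap"],1),"F",s["wrist_force"].round(1))
    print("tool shift mm",d.round(1),"roll",round(np.radians(t),3))
E
python3 -c "
from h import *
go(655,-204,80,186.9)"
```

```text
t 2.6 pos [554.3 -50.1 205.2] psi -173.2 q6 -1.85 gap 84.4 F [ 0.2 -0.   0.4]
tool shift mm [ -82.  -164.7  125.1] roll -0.002
```

Request:
arm_command([
  [0.8, -0.0205, -0.041, 0, 0],
  [0.8, -0.0205, -0.041, 0, 0],
  [0.8, -0.0205, -0.041, 0, 0],
  [0.8, -0.0205, -0.0415, 0, 0],
  [0.8, 0, 0, 0, 0],
  [0.8, 0, 0, 0, 0],
])

```text
clock: 3.35
eef_pos: [655.1, -203.2, 205.0]
eef_rot: [3.141, -0.001, -3.024]
wrist_force: [-0.1, 0.0, -0.3]
finger_gap: 84.3
finger_force: 0.0
```

Run:
```python
from h import *
go(655,-204,25.5,186.9)
c=eyes.camera("wrist"); cv2.imwrite("pics/w1.png",c["img"]); P=cloud(c); np.savez("w1.npz",P=P,img=c["img"]); print(c["eye"],c["orientation"])
print(P[::60,::80,2].round())
```

```text
t 3.35 pos [ 655.1 -203.2  205. ] psi -173.3 q6 -2.04 gap 84.3 F [-0.1  0.  -0.3]
tool shift mm [ 1.000e-01 -8.000e-01  1.795e+02] roll -0.003
[ 587.86546775 -211.71374233  383.7974951 ] [ 2.90480424e+00 -5.97020737e-05  1.68802539e+00]
[[ -0.  15.   4.  21.  -1.   0.  -1.  -1.]
 [  1.  25.   4.  21.   0.  -0.  -1.  -0.]
 [  1.   0.  30.  18.   0.  -1.  -1.  -1.]
 [  1.  62.  -1.  -0.  -0.  44.  -1.   0.]
 [ -0.  -1.  -1.  -1.  45.  -1.   0.  -0.]
 [307. 308.  -1. 221.   1. 219.   9. 308.]
 [325. 326. 320. 320. 319. 319. 320. 326.]
 [336. 326. 307.  -1. 330. 330. 331. 330.]]
```

View pics/w1.png

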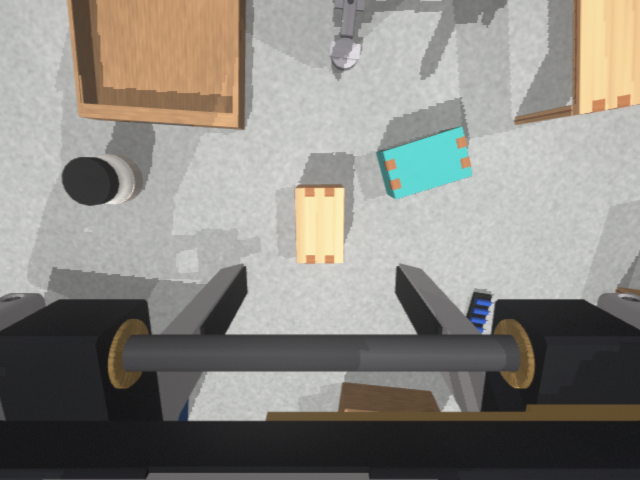

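The wrist view shows the pale 80 riser at (320,225), between the fingers at (230,310) and (415,310), and square to them. Turquoise sits at (428,162). I now refine the numbers from this view.

Run:
```python
from h import *
d=np.load("w1.npz");P,I=d["P"],d["img"]
print(rect(P,I,320,225,40,50,r=60))
```

```text
{'c': (657.2, -205.1), 'size': (81, 50), 'deg': 7.1, 'z': 44.5, 'mean': array([ 655.8, -205.4]), 'n': 3667}
```

Request:
arm_command([
  [0.8, -0.001, -0.001, 0.03, 0],
  [0.8, 0, 0, 0.03, 0],
  [0.8, 0, 0, 0.03, 0],
  [0.8, 0, 0, 0.03, 0],
  [0.8, 0, 0, 0.03, 0],
  [0.8, 0, 0, 0.02, 0],
  [0.8, 0, 0, 0.0095, 0],
  [0.8, 0, 0, 0, 0],
  [0.0, 0, 0, 0, 0],
  [-0.2, 0, 0, 0, 0],
  [-0.2, 0, 0, 0, 0],
  [-0.2, 0, 0, 0, 0],
  [-0.2, 0, 0, 0, 0],
  [-0.2, 0, 0, 0, 0],
])

```text
clock: 5.15
eef_pos: [656.5, -204.7, 26.2]
eef_rot: [-3.141, 0.0, -3.022]
wrist_force: [-1.0, 0.7, 2.3]
finger_gap: 49.6
finger_force: 15.0
```

```bash
python3 -c "
from h import *
go(655,-204,25.5,186.9);print(manip.read_state()['finger_force'])"
```

```text
t 5.15 pos [ 656.5 -204.7   26.2] psi -173.2 q6 -2.05 gap 49.6 F [-1.   0.7  2.3]
tool shift mm [1.5 0.8 0.7] roll -0.001
14.997780472040176
```

Request:
arm_command([
  [-0.2, 0, 0, -0.02, 0],
  [-0.2, 0, 0, -0.03, 0],
  [-0.2, 0, 0, -0.03, 0],
  [-0.2, 0, 0, -0.03, 0],
  [-0.2, 0, 0, 0, 0],
  [-0.2, 0.0306, -0.0192, 0, 0],
  [-0.2, 0.0306, -0.0192, 0, 0],
  [-0.2, 0.0306, -0.0192, 0, 0],
  [-0.2, 0.0306, -0.0192, 0, 0],
  [-0.2, 0.0306, -0.0192, 0, 0],
  [-0.2, 0.0306, -0.0192, 0, 0],
  [-0.2, 0.0306, -0.0192, 0, 0],
  [-0.2, 0.0306, -0.0192, 0, 0],
  [-0.2, 0, 0, 0, 0.063],
  [-0.2, 0, 0, 0, 0],
  [-0.2, 0, 0, 0, 0],
])

```text
clock: 7.15
eef_pos: [431.8, -385.9, 135.6]
eef_rot: [3.141, -0.0, -3.084]
wrist_force: [-0.2, -0.4, -1.3]
finger_gap: 49.7
finger_force: 15.0
```

Run:
```python
from h import *
go(431.7,-385.7,30.2,183.2);print(manip.read_state()['finger_force'])
c=eyes.camera("wrist"); cv2.imwrite("pics/w2.png",c["img"]); P=cloud(c); np.savez("w2.npz",P=P,img=c["img"])
```

```text
t 7.15 pos [ 431.8 -385.9  135.6] psi -176.7 q6 -2.42 gap 49.7 F [-0.2 -0.4 -1.3]
tool shift mm [0.000e+00 1.000e-01 1.054e+02] roll 0.002
14.997507333755493
```

View pics/w2.png

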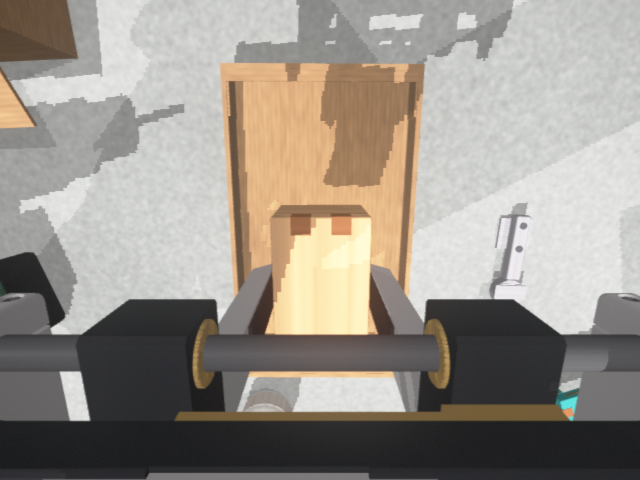

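The riser at (320,270) is held square over the tray, whose rim spans (222..423, 70) at the top. I check the tray pose from this view.

Run:
```python
from h import *
d=np.load("w2.npz");P=d["P"]
m=(P[...,2]>24)&(P[...,2]<34)&(np.abs(P[...,0]-430)<165)&(np.abs(P[...,1]+386)<100)
q=P[m][:,:2]; a=np.radians(3.2); e=np.array([[np.cos(a),np.sin(a)],[-np.sin(a),np.cos(a)]]); w=(q-[431.7,-385.7])@e.T
print(len(w),np.percentile(w,[0,1,99,100],axis=0).round(1))
s=[w[(abs(w[:,1]-k)<8)] for k in (-78,78)]
for t in s: t=t[abs(t[:,0])<125]; print(len(t), np.polyfit(t[:,0],t[:,1],1).round(3), np.ptp(t[:,0]))
```

```text
7454 [[-139.4  -81. ]
 [-138.7  -80.3]
 [ 140.3   79.2]
 [ 142.2   79.9]]
1417 [-7.0000e-03 -7.8218e+01] 182.11728208472167
1416 [1.0000e-03 7.6792e+01] 182.61734063774898
```

Request:
arm_command([
  [-0.2, 0, 0, 0.03, 0],
  [-0.2, 0, 0, 0.03, 0],
  [-0.2, 0, 0, 0.02, 0],
  [-0.2, 0, 0, 0.012, 0],
  [-0.2, 0, 0, 0.006, 0],
  [-0.2, 0, 0, 0.004, 0],
  [-0.2, 0, 0, 0.002, 0],
  [-0.2, 0, 0, 0.001, 0],
  [-0.2, 0, 0, 0, 0],
])

```text
clock: 8.32
eef_pos: [431.7, -386.3, 31.2]
eef_rot: [-3.141, 0.0, -3.085]
wrist_force: [0.5, -0.7, -0.8]
finger_gap: 50.1
finger_force: 15.0
```

```bash
python3 -c "
from h import *
go(431.7,-385.7,30.2,183.2)"
```

```text
t 8.32 pos [ 431.7 -386.3   31.2] psi -176.8 q6 -2.42 gap 50.1 F [ 0.5 -0.7 -0.8]
tool shift mm [0.  0.6 1. ] roll 0.0
```

Request:
arm_command([
  [-0.2, 0, 0, 0.001, 0],
  [-0.2, 0, 0, 0.0005, 0],
  [-0.2, 0, 0, 0, 0],
  [0.15, 0, 0, 0, 0],
  [0.4, 0, 0, 0, 0],
  [0.6, 0, 0, 0, 0],
  [0.6, 0, 0, 0, 0],
  [0.6, 0, 0, -0.01, 0],
  [0.6, 0, 0, -0.03, 0],
  [0.6, 0, 0, -0.03, 0],
  [0.6, 0, 0, -0.03, 0],
  [0.6, 0, 0, -0.03, 0],
  [0.6, 0, 0, -0.03, 0],
  [0.6, 0, 0, 0, 0],
])

```text
clock: 10.07
eef_pos: [432.3, -386.8, 192.3]
eef_rot: [-3.138, 0.003, -3.085]
wrist_force: [-0.2, 0.1, 1.0]
finger_gap: 75.2
finger_force: 0.0
```

Run:
```python
from h import *
go(645.3,192.6,190,180.2)
c=eyes.camera("wrist"); cv2.imwrite("pics/w3.png",c["img"]); print(rect(cloud(c),c["img"],320,260,44,56,r=110))
c=eyes.camera("top"); np.savez("top1.npz",P=cloud(c),img=c["img"]); print(rect(cloud(c),c["img"],474,245,44,56))
```

```text
t 10.07 pos [ 432.3 -386.8  192.3] psi -176.8 q6 -2.42 gap 75.2 F [-0.2  0.1  1. ]
tool shift mm [-245.2  566.5    1.1] roll 0.053
{'c': (432.7, -387.2), 'size': (81, 51), 'deg': 3.5, 'z': 48.5, 'mean': array([ 431. , -387.3]), 'n': 4041}
{'c': (431.3, -367.4), 'size': (79, 15), 'deg': 6.0, 'z': 48.1, 'mean': array([ 429.9, -367.1]), 'n': 139}
```

Request:
arm_command([
  [0.8, -0.0163, 0.0378, 0, 0],
  [0.8, -0.0163, 0.0378, 0, 0],
  [0.8, -0.0163, 0.0378, 0, 0],
  [0.8, -0.0163, 0.0378, 0, 0],
  [0.8, -0.0163, 0.0378, 0, 0],
  [0.8, -0.0163, 0.0378, 0, 0],
  [0.8, -0.0163, 0.0378, 0, 0],
  [0.8, -0.0163, 0.0378, 0, 0],
  [0.8, -0.0163, 0.0378, 0, 0],
  [0.8, -0.0163, 0.0378, 0, 0],
  [0.8, -0.0163, 0.0378, 0, 0],
  [0.8, -0.0163, 0.0378, 0, 0],
  [0.8, -0.0163, 0.0378, 0, 0],
  [0.8, -0.0163, 0.0378, 0, 0],
  [0.8, -0.0163, 0.0378, 0, 0],
  [0.8, 0, 0, 0, 0.053],
  [0.8, 0, 0, 0, 0],
  [0.8, 0, 0, 0, 0],
])

```text
clock: 12.42
eef_pos: [643.7, 193.1, 188.9]
eef_rot: [-3.141, -0.001, -3.138]
wrist_force: [0.6, -0.7, 0.4]
finger_gap: 84.6
finger_force: 0.0
```

Run:
```python
from h import *
go(645.3,192.6,50.5,180.2)
c=eyes.camera("wrist"); print(rect(cloud(c),c["img"],320,225,62,78,r=80))
c=eyes.camera("top"); print(rect(cloud(c),c["img"],474,245,44,56))
```

```text
t 12.43 pos [643.7 193.1 188.9] psi -179.8 q6 -1.34 gap 84.6 F [ 0.6 -0.7  0.4]
tool shift mm [ -1.7  -0.5 138.4] roll 0.0
{'c': (647.9, 192.3), 'size': (121, 50), 'deg': -0.2, 'z': 69.5, 'mean': array([644.7, 192.2]), 'n': 6919}
{'c': (432.0, -385.8), 'size': (80, 51), 'deg': 4.4, 'z': 48.6, 'mean': array([ 432. , -386.1]), 'n': 616}
```

Request:
arm_command([
  [0.8, -0.0025, -0.0005, 0.03, 0],
  [0.8, 0, 0, 0.03, 0],
  [0.8, 0, 0, 0.03, 0],
  [0.8, 0, 0, 0.03, 0],
  [0.8, 0, 0, 0.012, 0],
  [0.8, 0, 0, 0.006, 0],
  [0.8, 0, 0, 0, 0],
  [0.0, 0, 0, 0, 0],
  [-0.2, 0, 0, 0, 0],
  [-0.2, 0, 0, 0, 0],
  [-0.2, 0, 0, 0, 0],
  [-0.2, 0, 0, 0, 0],
  [-0.2, 0, 0, 0, 0],
])

```text
clock: 14.15
eef_pos: [646.5, 193.1, 51.6]
eef_rot: [3.142, 0.0, -3.138]
wrist_force: [-0.5, 1.4, 1.5]
finger_gap: 49.2
finger_force: 15.0
```

```bash
python3 -c "
from h import *
go(432.5,-386.5,54.5,183.4);print(manip.read_state()['finger_force'])"
```

```text
t 14.15 pos [646.5 193.1  51.6] psi -179.8 q6 -1.34 gap 49.2 F [-0.5  1.4  1.5]
tool shift mm [ 215.9 -578.9   -3. ] roll -0.056
14.989974796772003
```

Request:
arm_command([
  [-0.2, 0, 0, -0.02, 0],
  [-0.2, 0, 0, -0.03, 0],
  [-0.2, 0, 0, -0.03, 0],
  [-0.2, 0, 0, -0.03, 0],
  [-0.2, 0.0135, -0.0362, 0, 0],
  [-0.2, 0.0135, -0.0362, 0, 0],
  [-0.2, 0.0135, -0.0362, 0, 0],
  [-0.2, 0.0135, -0.0362, 0, 0],
  [-0.2, 0.0135, -0.0362, 0, 0],
  [-0.2, 0.0135, -0.0362, 0, 0],
  [-0.2, 0.0135, -0.0362, 0, 0],
  [-0.2, 0.0135, -0.0362, 0, 0],
  [-0.2, 0.0135, -0.0362, 0, 0],
  [-0.2, 0.0135, -0.0362, 0, 0],
  [-0.2, 0.0135, -0.0362, 0, 0],
  [-0.2, 0.0135, -0.0362, 0, 0],
  [-0.2, 0.0135, -0.0362, 0, 0],
  [-0.2, 0.0135, -0.0362, 0, 0],
  [-0.2, 0.0135, -0.0362, 0, 0],
  [-0.2, 0.0135, -0.0362, 0, 0],
])

```text
clock: 16.65
eef_pos: [431.9, -388.0, 162.9]
eef_rot: [-3.141, 0.001, -3.138]
wrist_force: [0.4, 0.3, -2.1]
finger_gap: 49.9
finger_force: 15.0
```

Request:
arm_command([
  [-0.2, 0, 0, 0, -0.056],
  [-0.2, 0, 0, 0, 0],
  [-0.2, 0, 0, 0, 0],
])

```text
clock: 17.02
eef_pos: [432.5, -386.5, 162.1]
eef_rot: [-3.141, 0.0, -3.083]
wrist_force: [0.4, 0.4, -0.4]
finger_gap: 49.8
finger_force: 15.0
```

Run:
```python
from h import *
go(432.5,-386.5,55.6,183.4);print(manip.read_state()['finger_force'])
c=eyes.camera("wrist"); P=cloud(c); cv2.imwrite("pics/w4.png",c["img"]); z=manip.read_state()["eef_pos"][2]; print(rect(P,c["img"],320,260,z+13,z+26,r=130))
```

```text
t 17.02 pos [ 432.5 -386.5  162.1] psi -176.6 q6 -2.42 gap 49.8 F [ 0.4  0.4 -0.4]
tool shift mm [1.000e-01 1.000e-01 1.065e+02] roll -0.001
14.990988224744797
{'c': (415.1, -387.9), 'size': (84, 51), 'deg': 2.9, 'z': 180.1, 'mean': array([ 412.4, -388.2]), 'n': 15642}
```

View pics/w4.png

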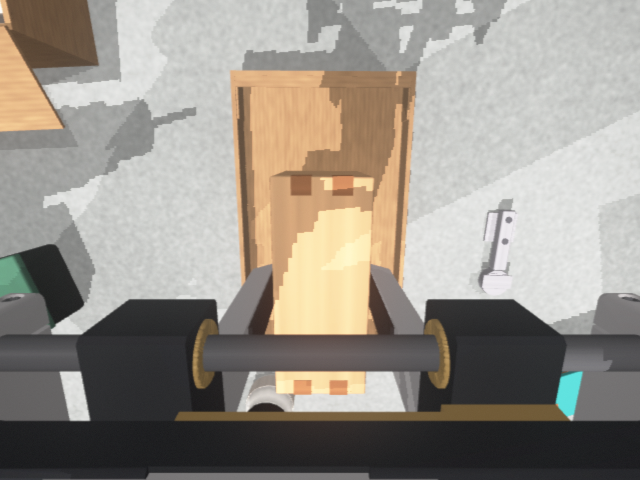

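The 120 riser is held square, with ends at (322,176) and (320,392). I check its lengthwise centre in the grip.

```bash
cat >> h.py <<'E'
def ends():
    c=eyes.camera("wrist"); P=cloud(c); p=manip.read_state(); M=R.from_euler('xyz',p["eef_rot"]).as_matrix(); z=p["eef_pos"][2]
    b=c["img"].astype(int); w=(P-p["eef_pos"])@M
    m=(P[...,2]>z+12)&(P[...,2]<z+27)&(b[...,2]-b[...,0]>40)&(abs(w[...,1])<32)
    q=w[m]; print("along tool x, y, heights:",np.percentile(q,[0.2,1,99,99.8],axis=0).round(1).tolist())
E
python3 -c "
from h import *
ends()"
```

```text
along tool x, y, heights: [[-60.8, -25.5, -20.1], [-59.5, -25.0, -19.6], [58.5, 23.9, -16.6], [59.2, 24.4, -15.0]]
```

Request:
arm_command([
  [-0.2, 0, 0, 0.025, 0],
  [-0.2, 0, 0, 0.025, 0],
  [-0.2, 0, 0, 0.025, 0],
  [-0.2, 0, 0, 0.015, 0],
  [-0.2, 0, 0, 0.008, 0],
  [-0.2, 0, 0, 0.004, 0],
  [-0.2, 0, 0, 0.002, 0],
  [-0.2, 0, 0, 0.001, 0],
  [-0.2, 0, 0, 0.001, 0],
  [-0.2, 0, 0, 0, 0],
])

```text
clock: 18.38
eef_pos: [432.4, -386.8, 55.6]
eef_rot: [-3.141, 0.0, -3.082]
wrist_force: [-0.5, -0.1, -0.3]
finger_gap: 49.8
finger_force: 15.0
```

```bash
python3 -c "
from h import *
go(432.5,-386.5,55.6,183.4)"
```

```text
t 18.38 pos [ 432.4 -386.8   55.6] psi -176.6 q6 -2.42 gap 49.8 F [-0.5 -0.1 -0.3]
tool shift mm [-0.2  0.3  0. ] roll -0.0
```

Request:
arm_command([
  [-0.2, 0, 0, 0.0007, 0],
  [-0.2, 0, 0, 0, 0],
  [0.15, 0, 0, 0, 0],
  [0.4, 0, 0, 0, 0],
  [0.6, 0, 0, 0, 0],
  [0.6, 0, 0, 0, 0],
  [0.6, 0, 0, -0.01, 0],
  [0.6, 0, 0, -0.03, 0],
  [0.6, 0, 0, -0.03, 0],
  [0.6, 0, 0, -0.03, 0],
  [0.6, 0, 0, -0.03, 0],
  [0.6, 0, 0, -0.03, 0],
  [0.6, 0, 0, 0, 0],
])

```text
clock: 20.0
eef_pos: [432.9, -387.3, 217.6]
eef_rot: [-3.138, 0.003, -3.082]
wrist_force: [0.4, -1.0, -0.1]
finger_gap: 75.5
finger_force: 0.0
```

Run:
```python
from h import *
go(443.8,-3.2,215,196.4)
c=eyes.camera("wrist"); cv2.imwrite("pics/w5.png",c["img"]); print(rect(cloud(c),c["img"],320,260,68,80,r=130))
```

```text
t 20.0 pos [ 432.9 -387.3  217.6] psi -176.6 q6 -2.42 gap 75.5 F [ 0.4 -1.  -0.1]
tool shift mm [-33.6 382.8   1.4] roll -0.227
{'c': (433.5, -387.8), 'size': (120, 51), 'deg': 2.9, 'z': 73.5, 'mean': array([ 430.8, -387.9]), 'n': 6009}
```

Request:
arm_command([
  [0.8, -0.0034, 0.0383, 0, 0],
  [0.8, -0.0034, 0.0383, 0, 0],
  [0.8, -0.0034, 0.0383, 0, 0],
  [0.8, -0.0034, 0.0383, 0, 0],
  [0.8, -0.0034, 0.0383, 0, 0],
  [0.8, -0.0034, 0.0383, 0, 0],
  [0.8, -0.0034, 0.0383, 0, 0],
  [0.8, -0.0034, 0.0383, 0, 0],
  [0.8, -0.0034, 0.0383, 0, 0],
  [0.8, -0.0034, 0.0383, 0, 0],
  [0.8, 0, 0, 0, -0.114],
  [0.8, 0, 0, 0, -0.113],
  [0.8, 0, 0, 0, 0],
  [0.8, 0, 0, 0, 0],
])

```text
clock: 21.8
eef_pos: [443.4, -2.5, 214.3]
eef_rot: [3.141, -0.001, -2.858]
wrist_force: [0.3, 0.3, -0.4]
finger_gap: 84.9
finger_force: 0.0
```

Run:
```python
from h import *
go(443.8,-3.2,75.5,196.4)
c=eyes.camera("wrist"); print(rect(cloud(c),c["img"],320,225,87,103,r=110))
c=eyes.camera("top"); print(rect(cloud(c),c["img"],474,245,68,80))
```

```text
t 21.8 pos [443.4  -2.5 214.3] psi -163.8 q6 -1.94 gap 84.9 F [ 0.3  0.3 -0.4]
tool shift mm [ -0.3  -0.9 138.8] roll -0.003
{'c': (445.3, -3.8), 'size': (160, 50), 'deg': 16.3, 'z': 94.5, 'mean': array([440.7,  -5.3]), 'n': 9223}
{'c': (433.4, -386.9), 'size': (121, 51), 'deg': 3.3, 'z': 73.5, 'mean': array([ 433.4, -386.6]), 'n': 975}
```

Request:
arm_command([
  [0.8, -0.001, -0.001, 0.03, 0],
  [0.8, 0, 0, 0.03, 0],
  [0.8, 0, 0, 0.03, 0],
  [0.8, 0, 0, 0.03, 0],
  [0.8, 0, 0, 0.012, 0],
  [0.8, 0, 0, 0.006, 0],
  [0.8, 0, 0, 0, 0],
  [0.0, 0, 0, 0, 0],
  [-0.2, 0, 0, 0, 0],
  [-0.2, 0, 0, 0, 0],
  [-0.2, 0, 0, 0, 0],
  [-0.2, 0, 0, 0, 0],
  [-0.2, 0, 0, 0, 0],
])

```text
clock: 23.52
eef_pos: [444.9, -3.1, 76.9]
eef_rot: [-3.141, 0.0, -2.855]
wrist_force: [-0.5, -0.4, 3.1]
finger_gap: 49.7
finger_force: 15.0
```

```bash
python3 -c "
from h import *
go(433,-387,80,183.2);print(manip.read_state()['finger_force'])"
```

```text
t 23.52 pos [444.9  -3.1  76.9] psi -163.6 q6 -1.95 gap 49.7 F [-0.5 -0.4  3.1]
tool shift mm [ 119.8 -364.9   -3.1] roll 0.23
15.000184178352356
```

Request:
arm_command([
  [-0.2, 0, 0, -0.02, 0],
  [-0.2, 0, 0, -0.03, 0],
  [-0.2, 0, 0, -0.03, 0],
  [-0.2, 0, 0, -0.04, 0],
  [-0.2, 0, 0, 0, 0.115],
  [-0.2, 0, 0, 0, 0.115],
  [-0.2, 0.0028, -0.0319, 0, 0],
  [-0.2, 0.0028, -0.0319, 0, 0],
  [-0.2, 0.0028, -0.0319, 0, 0],
  [-0.2, 0.0028, -0.0319, 0, 0],
  [-0.2, 0.0028, -0.0319, 0, 0],
  [-0.2, 0.0028, -0.0319, 0, 0],
  [-0.2, 0.0028, -0.0319, 0, 0],
  [-0.2, 0.0028, -0.0319, 0, 0],
  [-0.2, 0.0028, -0.0319, 0, 0],
  [-0.2, 0.0028, -0.0319, 0, 0],
  [-0.2, 0.0028, -0.0319, 0, 0],
  [-0.2, 0.0028, -0.0319, 0, 0],
  [-0.2, 0, 0, 0, 0],
  [-0.2, 0, 0, 0, 0],
])

```text
clock: 26.02
eef_pos: [432.7, -386.7, 196.3]
eef_rot: [3.141, -0.001, -3.085]
wrist_force: [-1.2, -0.4, -1.6]
finger_gap: 49.6
finger_force: 15.0
```

```bash
python3 -c "
from h import *
go(433,-387,80.9,183.2);print(manip.read_state()['finger_force'])
ends()"
```

```text
t 26.02 pos [ 432.7 -386.7  196.3] psi -176.8 q6 -2.42 gap 49.6 F [-1.2 -0.4 -1.6]
tool shift mm [ -0.4  -0.5 115.4] roll 0.0
14.999601691961288
along tool x, y, heights: [[-72.4, -25.7, -19.2], [-70.9, -25.2, -18.8], [79.1, 23.6, -15.9], [79.7, 24.0, -15.5]]
```

Request:
arm_command([
  [-0.2, 0, 0, 0.025, 0],
  [-0.2, 0, 0, 0.025, 0],
  [-0.2, 0, 0, 0.025, 0],
  [-0.2, 0, 0, 0.02, 0],
  [-0.2, 0, 0, 0.01, 0],
  [-0.2, 0, 0, 0.005, 0],
  [-0.2, 0, 0, 0.002, 0],
  [-0.2, 0, 0, 0.002, 0],
  [-0.2, 0, 0, 0.001, 0],
  [-0.2, 0, 0, 0, 0],
])

```text
clock: 27.32
eef_pos: [432.8, -387.2, 81.9]
eef_rot: [-3.141, 0.0, -3.085]
wrist_force: [-0.0, 0.2, -1.2]
finger_gap: 49.5
finger_force: 15.0
```

```bash
python3 -c "
from h import *
go(433,-387,80.9,183.2)"
```

```text
t 27.32 pos [ 432.8 -387.2   81.9] psi -176.8 q6 -2.42 gap 49.5 F [-0.   0.2 -1.2]
tool shift mm [-0.2  0.2  1. ] roll 0.0
```

Request:
arm_command([
  [-0.2, 0, 0, 0.001, 0],
  [-0.2, 0, 0, 0.0005, 0],
  [-0.2, 0, 0, 0, 0],
  [0.15, 0, 0, 0, 0],
  [0.4, 0, 0, 0, 0],
  [0.6, 0, 0, 0, 0],
  [0.6, 0, 0, 0, 0],
  [0.6, 0, 0, -0.01, 0],
  [0.6, 0, 0, -0.03, 0],
  [0.6, 0, 0, -0.03, 0],
  [0.6, 0, 0, -0.03, 0],
  [0.6, 0, 0, -0.03, 0],
  [0.6, 0, 0, -0.03, 0],
  [0.6, 0, 0, 0, 0],
])

```text
clock: 29.08
eef_pos: [433.3, -387.7, 243.1]
eef_rot: [-3.138, 0.003, -3.085]
wrist_force: [0.1, -0.7, -0.5]
finger_gap: 75.5
finger_force: 0.0
```

Run:
```python
from h import *
go(434.8,398.5,242,171)
c=eyes.camera("wrist"); cv2.imwrite("pics/w6.png",c["img"]); print(rect(cloud(c),c["img"],320,260,93,105,r=160))
```

```text
t 29.07 pos [ 433.3 -387.7  243.1] psi -176.8 q6 -2.42 gap 75.5 F [ 0.1 -0.7 -0.5]
tool shift mm [-45.7 784.8  -1.5] roll 0.213
{'c': (433.3, -388.3), 'size': (160, 51), 'deg': 3.1, 'z': 98.5, 'mean': array([ 428.3, -388.5]), 'n': 8032}
```

Request:
arm_command([
  [0.8, -0.0024, 0.0413, 0, 0],
  [0.8, -0.0024, 0.0413, 0, 0],
  [0.8, -0.0024, 0.0413, 0, 0],
  [0.8, -0.0024, 0.0413, 0, 0],
  [0.8, -0.0024, 0.0413, 0, 0],
  [0.8, -0.0024, 0.0413, 0, 0],
  [0.8, -0.0024, 0.0413, 0, 0],
  [0.8, -0.0024, 0.0413, 0, 0],
  [0.8, -0.0024, 0.0413, 0, 0],
  [0.8, -0.0024, 0.0413, 0, 0],
  [0.8, -0.0024, 0.0413, 0, 0],
  [0.8, -0.0024, 0.0413, 0, 0],
  [0.8, -0.0024, 0.0413, 0, 0],
  [0.8, -0.0024, 0.0413, 0, 0],
  [0.8, -0.0024, 0.0413, 0, 0],
  [0.8, -0.0024, 0.0413, 0, 0],
  [0.8, -0.0024, 0.0413, 0, 0],
  [0.8, -0.0024, 0.0413, 0, 0],
  [0.8, -0.0024, 0.0413, 0, 0],
])

```text
clock: 31.5
eef_pos: [433.8, 399.9, 239.0]
eef_rot: [-3.141, -0.001, -3.085]
wrist_force: [1.1, 0.1, -0.2]
finger_gap: 84.6
finger_force: 0.0
```

Request:
arm_command([
  [0.8, 0, 0, 0, 0.107],
  [0.8, 0, 0, 0, 0.106],
  [0.8, 0, 0, 0, 0],
  [0.8, 0, 0, 0, 0],
])

```text
clock: 32.0
eef_pos: [434.1, 398.7, 239.8]
eef_rot: [-3.141, -0.001, 2.987]
wrist_force: [0.2, -0.2, 0.3]
finger_gap: 84.2
finger_force: 0.0
```

Run:
```python
from h import *
go(434.8,398.5,100.5,171)
c=eyes.camera("wrist"); print(rect(cloud(c),c["img"],320,225,112,128,r=140))
c=eyes.camera("top"); print(rect(cloud(c),c["img"],474,245,93,105))
```

```text
t 32.0 pos [434.1 398.7 239.8] psi 171.1 q6 -0.74 gap 84.2 F [ 0.2 -0.2  0.3]
tool shift mm [ -0.8   0.  139.3] roll 0.002
{'c': (436.8, 398.3), 'size': (200, 50), 'deg': -9.0, 'z': 119.5, 'mean': array([429.3, 399.3]), 'n': 11510}
{'c': (432.5, -387.2), 'size': (160, 52), 'deg': 3.2, 'z': 98.6, 'mean': array([ 432.3, -387.1]), 'n': 1354}
```

Request:
arm_command([
  [0.8, -0.0015, 0, 0.03, 0],
  [0.8, 0, 0, 0.03, 0],
  [0.8, 0, 0, 0.03, 0],
  [0.8, 0, 0, 0.03, 0],
  [0.8, 0, 0, 0.012, 0],
  [0.8, 0, 0, 0.007, 0],
  [0.8, 0, 0, 0, 0],
  [0.0, 0, 0, 0, 0],
  [-0.2, 0, 0, 0, 0],
  [-0.2, 0, 0, 0, 0],
  [-0.2, 0, 0, 0, 0],
  [-0.2, 0, 0, 0, 0],
  [-0.2, 0, 0, 0, 0],
])

```text
clock: 33.72
eef_pos: [435.8, 398.7, 101.4]
eef_rot: [3.141, 0.0, 2.985]
wrist_force: [-0.1, 0.7, 1.0]
finger_gap: 49.7
finger_force: 15.0
```

```bash
python3 -c "
from h import *
go(433,-387.5,105.5,183.1);print(manip.read_state()['finger_force'])"
```

```text
t 33.73 pos [435.8 398.7 101.4] psi 171.0 q6 -0.74 gap 49.7 F [-0.1  0.7  1. ]
tool shift mm [-120.  -776.9   -4.2] roll -0.211
15.000154674053192
```

Request:
arm_command([
  [-0.2, 0, 0, -0.02, 0],
  [-0.2, 0, 0, -0.03, 0],
  [-0.2, 0, 0, -0.04, 0],
  [-0.2, 0, 0, -0.04, 0],
  [-0.2, 0, 0, 0, 0],
])

```text
clock: 34.35
eef_pos: [436.4, 399.1, 233.9]
eef_rot: [3.138, 0.003, 2.985]
wrist_force: [0.1, 0.1, -1.6]
finger_gap: 49.6
finger_force: 15.0
```

Request:
arm_command([
  [-0.2, -0.006, -0.0389, 0, 0],
  [-0.2, -0.006, -0.0389, 0, 0],
  [-0.2, -0.006, -0.0389, 0, 0],
  [-0.2, -0.006, -0.0389, 0, 0],
  [-0.2, -0.006, -0.0389, 0, 0],
  [-0.2, -0.006, -0.0389, 0, 0],
  [-0.2, -0.006, -0.0389, 0, 0],
  [-0.2, -0.006, -0.0389, 0, 0],
  [-0.2, -0.006, -0.0389, 0, 0],
  [-0.2, -0.006, -0.0389, 0, 0],
  [-0.2, -0.006, -0.0389, 0, 0],
  [-0.2, -0.006, -0.0389, 0, 0],
  [-0.2, -0.006, -0.0389, 0, 0],
  [-0.2, -0.006, -0.0389, 0, 0],
  [-0.2, -0.006, -0.0389, 0, 0],
  [-0.2, -0.006, -0.0389, 0, 0],
  [-0.2, -0.006, -0.0389, 0, 0],
  [-0.2, -0.006, -0.0389, 0, 0],
  [-0.2, -0.006, -0.0389, 0, 0],
  [-0.2, -0.006, -0.0389, 0, 0],
])

```text
clock: 36.85
eef_pos: [432.2, -389.6, 229.4]
eef_rot: [3.14, -0.002, 2.985]
wrist_force: [0.2, -0.0, -2.1]
finger_gap: 49.6
finger_force: 15.0
```

Request:
arm_command([
  [-0.2, 0, 0, 0, -0.106],
  [-0.2, 0, 0, 0, -0.105],
  [-0.2, 0, 0, 0, 0],
  [-0.2, 0, 0, 0, 0],
])

```text
clock: 37.35
eef_pos: [432.6, -388.4, 230.5]
eef_rot: [3.141, -0.001, -3.09]
wrist_force: [-0.1, 0.5, -0.8]
finger_gap: 49.4
finger_force: 15.0
```

```bash
python3 -c "
from h import *
go(433,-387.5,105.4,183.1);print(manip.read_state()['finger_force'])
ends()"
```

```text
t 37.35 pos [ 432.6 -388.4  230.5] psi -177.0 q6 -2.42 gap 49.4 F [-0.1  0.5 -0.8]
tool shift mm [ -0.5   0.8 125.1] roll -0.002
14.999719709157944
along tool x, y, heights: [[-72.0, -25.5, -19.8], [-70.2, -25.0, -19.4], [97.8, 23.8, -16.4], [98.8, 24.2, -16.1]]
```

Request:
arm_command([
  [-0.2, -0.0005, 0.0008, 0.025, 0],
  [-0.2, 0, 0, 0.025, 0],
  [-0.2, 0, 0, 0.025, 0],
  [-0.2, 0, 0, 0.025, 0],
  [-0.2, 0, 0, 0.012, 0],
  [-0.2, 0, 0, 0.006, 0],
  [-0.2, 0, 0, 0.003, 0],
  [-0.2, 0, 0, 0.002, 0],
  [-0.2, 0, 0, 0.001, 0],
  [-0.2, 0, 0, 0, 0],
])

```text
clock: 38.65
eef_pos: [433.3, -387.8, 107.5]
eef_rot: [-3.141, 0.0, -3.087]
wrist_force: [-0.4, -0.6, -2.9]
finger_gap: 49.6
finger_force: 15.0
```

```bash
python3 -c "
from h import *
go(433,-387.5,105.4,183.1)"
```

```text
t 38.65 pos [ 433.3 -387.8  107.5] psi -176.9 q6 -2.42 gap 49.6 F [-0.4 -0.6 -2.9]
tool shift mm [0.3 0.3 2.1] roll 0.0
```

Request:
arm_command([
  [-0.2, 0, 0, 0.001, 0],
  [-0.2, 0, 0, 0.001, 0],
  [-0.2, 0, 0, 0.0005, 0],
  [-0.2, 0, 0, 0, 0],
  [-0.2, 0, 0, 0, 0],
])

```text
clock: 39.28
eef_pos: [433.3, -387.8, 105.4]
eef_rot: [-3.141, 0.0, -3.087]
wrist_force: [-3.1, 1.3, 4.5]
finger_gap: 49.8
finger_force: 15.0
```

Request:
arm_command([
  [0.15, 0, 0, 0, 0],
  [0.4, 0, 0, 0, 0],
  [0.6, 0, 0, 0, 0],
  [0.6, 0, 0, 0, 0],
  [0.6, 0, 0, -0.01, 0],
  [0.6, 0, 0, -0.03, 0],
  [0.6, 0, 0, -0.03, 0],
  [0.6, 0, 0, -0.03, 0],
  [0.6, 0, 0, -0.03, 0],
  [0.6, 0, 0, -0.03, 0],
  [0.6, 0, 0.04, 0, 0],
  [0.6, 0, 0.04, 0, 0],
  [0.6, 0, 0.04, 0, 0],
  [0.6, 0, 0.04, 0, 0],
  [0.6, 0, 0.04, 0, 0],
  [0.6, 0, 0.04, 0, 0],
  [0.6, 0, 0.04, 0, 0],
  [0.6, 0, 0, 0, 0],
  [0.6, 0, 0, 0, 0],
])

```text
clock: 41.65
eef_pos: [418.2, -108.5, 265.3]
eef_rot: [-3.141, 0.001, -3.087]
wrist_force: [-0.4, -0.1, -0.2]
finger_gap: 75.4
finger_force: 0.0
```

Run:
```python
from h import *
c=eyes.camera("top"); print(rect(cloud(c),c["img"],474,245,115,132))
c=eyes.camera("scene"); cv2.imwrite("pics/end.png",cv2.resize(c["img"][130:290,80:300],None,fx=3.4,fy=3.4,interpolation=cv2.INTER_CUBIC))
```

```text
{'c': (434.3, -387.9), 'size': (201, 53), 'deg': 3.0, 'z': 123.5, 'mean': array([ 433.6, -387.2]), 'n': 1811}
```

View pics/end.png

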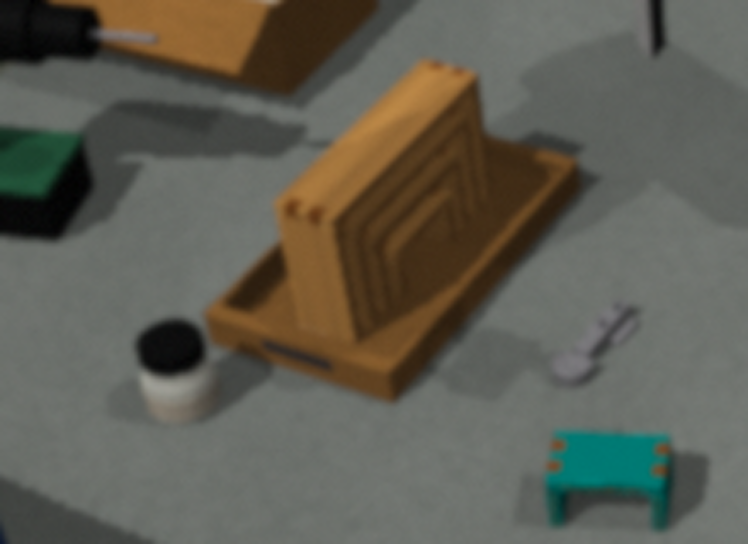

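The picture shows all four risers nested upright and centred in the tray at about (390,215). The tub, hinge and turquoise look-alike are untouched and the gripper is clear.

```bash
python3 -c "
from h import *
print(ticket.sign_off())"
```

```text
the job is handed in; nothing more can be done
None
```

All four risers are nested upright and centred in the tray, released and handed in at about 42 s; the sign-off gave no verdict, but the last camera check showed the set in place and the hinge and tub beside it undisturbed.

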